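# Slide a connector housing along the rail into the loading nest

## Robot

A 6-joint arm with a two-finger parallel gripper is mounted at the origin on the work surface. World frame = base frame: x ahead of the robot, y to its left, z up, the work surface at z = 0. Lengths are in m, angles in degrees, forces in N, time in s.
With the tool pointing down it reaches from about 0.25 to 0.775 m from the base axis. Payload 4 kg.
Tool frame: the origin (TCP) lies midway between the tips of the shut fingers; the grasp point (between the pads) lies 19 mm behind it; z points along the fingers, y is the direction in which the jaws open and shut (so a half turn about z gives the same grasp; the last joint's range is limited). The gripper opens to 85 mm and grips with 20 to 120 N. Pads are 22 mm wide; open, the fingers measure 114 mm over their backs; the gripper's body (76 mm by 85 mm) begins 54 mm behind the grasp point. The pads swing forward as they close: fully open they stand 13 mm farther back than shut.
Start: joints at [65.77, 4.996, 78.535, -0, 96.463, -5.907], TCP at [0.173, 0.522, 0.231] pointing down, gripper open.
Joint ranges: [-177.83, 177.83], [-43.37, 116.18], [15.69, 146.23], [-61.86, 241.86], [9.47, 152.12], [-147.06, 147.06]. Speed limits (degrees/s): [159.86, 159.86, 180, 180, 180, 180].

## Interface

Orientations are given as [roll, pitch, yaw] about the fixed x, y, z axes, in that order (R = Rz(yaw) Ry(pitch) Rx(roll)).
In Python, from bench import manip gives the robot as it stands.
- The arm moves only by the tool jog_arm, never from a script. Its argument "targets" is a list of rows, each a list of 3 entries, a list of its own where there are three numbers: the shift along the tool's x, y, z in mm, then the turn, a rotation vector about the tool's x, y, z in rad, then the opening, from 0 (shut) to 1 (fully open). In form: [[[tx, ty, tz], [rx, ry, rz], jaw], ...]. A call has 1 to 12 rows; each row shifts and turns the commanded pose from where the row before left it, along the tool's axes as they then stand; what a row does not reach is not made up. A row lasts 1/8 s, in which the tool goes at most 62.5 mm and 10.7 degrees, less where a joint would pass 70% of its speed; a pose out of reach is approached as far as the arm can. A call is refused whole if a number of a shift passes 62.5 or a number of a turn 0.188, either way. A call with a gripper value outside its range is refused whole. The fingers move at their own pace and stop on an object; the grip force is fixed at half the most. Time passes only in rows, so rows that do not move let the fingers close. It gives the time, the measured TCP pose, the force and the opening at its end, in the units of the state.
- manip.get_state(): the state, without advancing time (a new reading comes with each control period).
- manip.get_image(name): name is "scene" or "top" or "wrist"; returns the picture (384x512x3 uint8, red, green, blue); there is no depth.
- manip.get_calibration(name): a dict with "mtx" (3x3 intrinsics, pixels), "position" and "rotation" of the camera in the world. Camera axes: x right, y up, looking along -z (the intrinsics and any distortion apply to the point x, -y, -z); pixel columns grow to the right and rows downward; lengths in m; the calibration is good to about 2 mm. The wrist camera is an equidistant fisheye: a pixel r from the principal point sees the ray r / f radians off the axis. A picture is of the moment at which its call begins: read the wrist's pose just before it. get_calibration takes no time and is no camera call; for the wrist camera it gives the pose at the moment of the call.
- manip.sign_off(): hands the job in, once; it reports no verdict.
The state is a dict: "clock": time; "q": joint angles; "joint_vel": joint speeds; "joint_efforts": joint torques, N m; "eef_pos": TCP position; "ee_rot": TCP orientation; "contact_force": force on the tool from outside, world axes, zero at the start; "moment": the same for the moment, N m; "opening": opening from 0.0 (shut) to 1.0 (fully open).
Only numpy, scipy, OpenCV 4.12 (cv2) and the standard library are available. Lean on these libraries where they do the work, as an engineer would, in place of code of your own. Each camera call takes 0.05 s, during which the arm holds its last target.

## Task

With a fingertip, push the white connector housing on the loading fixture square against the steel rail, right where it lies, then keep it against the rail and drag it along into the black corner nest until its nose rests on the end stop. Only slide it on the plate: do not lift or tip it, and leave the black housing and everything else on the bench where they are.

Things in the scene. Friction and masses are not known exactly. Their poses are not given: they have to be found in the camera images.
- fixture: loading fixture, screwed to the bench: aluminium plate 170 (its x) x 360 (its y) x 12 mm thick; origin at the centre of the plate's underside, on the bench; x away from the robot, y along the rail towards the nest, z up. Plate, rail and nest are smooth: friction about 0.25 with the housings, far less than a fingertip's. A grey indicator box 22 mm high stands on the plate behind the rail, near the nest
- rail_mid (a point): a point on the foot of the steel rail's guiding face, on the plate's top; fixture frame (45, 0, 12) mm. The face is the plane x = 45 mm, looking to -x, and runs from y -180 mm to the nest; the bar is 12 mm wide (x 45 to 57 mm) and stands 16 mm above the plate
- nest_corner (a point): the inner corner of the black nest, on the plate's top, where the rail's face meets the end stop's face; fixture frame (45, 125, 12) mm. The end stop is a block from y 125 to 147 mm, x 3 to 45 mm, 20 mm above the plate
- nest_mouth (a point): on the plate's top midway between rail and front cheek where the nest begins; fixture frame (30, 109, 12) mm. The cheek is 12 mm wide, x 3 to 15 mm (inner face x = 15), 12 mm above the plate, from y 109 mm to the stop, its lead-in flaring towards -x from y 101 mm. So the nest is a pocket 30 mm wide and 16 mm deep, open to -y and upward
- housing: white connector housing, a plain block 28 (its x) x 52 (its y) x 18 mm high, 15 to 31 g; origin at the centre of its underside, on the plate; +y end is the nose, -y end shows two rows of dark cavities. Starts 12 to 40 mm off the rail, well short of the nest, up to 23 degrees askew. Home: origin at (31, 99, 12) mm in the fixture frame, same heading; 36 mm of its length then stick out of the nest
- housing_nose (a point): the middle of the housing's +y end face, 26 mm from its origin and 9 mm above its underside
- black_housing: a smaller black connector housing, 22 x 40 x 14 mm, standing by on the front part of the plate in front of the nest; origin at the centre of its underside; to be left alone
- pliers: blue-handled crimping pliers lying on the bench, about 190 x 65 x 17 mm; origin near the pivot, on the bench; left alone
- pin_tool: yellow-handled terminal pick like a small screwdriver, 150 mm long, lying on the bench; origin at mid-length; left alone
- terminal_jar: closed clear jar, 60 mm across and 75 mm high; origin at the centre of its underside; left alone
- tape_roll: black tape roll, 72 mm across and 19 mm high, lying flat; origin at the centre of its underside; left alone
- multimeter: orange multimeter lying face up, 150 x 78 x 32 mm; origin at the centre of its underside; left alone
Mind the look-alikes: they are no part of the job. What is meant by the housing is not blue or yellow, and is the larger of those in its own colour.

How it is judged:
By the outcome, as a careful person would: the job done as asked, in the order asked, and still so for the second after the job is handed in, with the robot touching nothing.
It also fails if it takes over 51 s, if anything falls off the work surface, if the arm or the gripper's body presses on something with over 40 N, if the wrist force passes 120 N, or if a joint passes its speed limit or range.

## Working session

There is one attempt and no reset: what is moved stays moved. The work goes in short steps, Python scripts to look and compute and a tool call to move; the robot and the scene stay as the last step left them, time stands still between calls to the robot, and variables do not carry over. Pictures are saved under pics/ and viewed, and the job is handed in when it is done.

Besides the shell and the picture viewer there is one more tool, called after "Request:" as name(argument=value, ...), one argument or row to a line, values as JSON. jog_arm: Moves the arm, as the interface text tells. Its arguments: {"type":"object","properties":{"targets":{"type":"array"}},"required":["targets"]}

```bash
mkdir -p pics; ls
python3 - <<'E'
from bench import manip
import cv2,numpy as np
s=manip.get_state();print(s)
for n in["scene","top","wrist"]:
    c=manip.get_calibration(n);print(n,c)
    im=manip.get_image(n);cv2.imwrite(f"pics/{n}0.png",im[:,:,::-1])
E
```

```text
pics
{'clock': 0.0, 'q': array([ 6.57681226e+01,  5.03998870e+00,  7.86267446e+01,  4.59285625e-04,
        9.64626149e+01, -5.90812226e+00]), 'joint_vel': array([ 0.18055043,  0.02993835, -0.01076872,  0.11379919, -0.09171702,
       -0.10807008]), 'joint_efforts': array([-1.68797080e-03, -3.51887834e+01, -3.13258195e+01, -4.52010936e-04,
        1.11008206e-02,  8.57298744e-06]), 'eef_pos': array([0.17271351, 0.52164415, 0.23011303]), 'ee_rot': array([-1.79871386e+02, -1.37683139e-02,  1.61676281e+02]), 'contact_force': array([ 0.70668587, -0.18450458, -0.34127582]), 'moment': array([-0.01345423, -0.02517223,  0.0324403 ]), 'opening': 0.9987163250941385}
scene {'mtx': array([[401.95304346,   0.        , 254.38945327],
       [  0.        , 401.95304346, 193.58891872],
       [  0.        ,   0.        ,   1.        ]]), 'position': array([1.3139771 , 0.73672532, 1.03853358]), 'rotation': array([ 4.86504900e+01, -4.54559076e-02,  1.37544246e+02])}
top {'mtx': array([[493.25777425,   0.        , 258.52788684],
       [  0.        , 493.25777425, 193.8271683 ],
       [  0.        ,   0.        ,   1.        ]]), 'position': array([ 0.37844236, -0.04971209,  1.42035803]), 'rotation': array([  6.99264638,  -1.33854452, -88.8376581 ])}
wrist {'mtx': array([[297.31863964,   0.        , 255.54976755],
       [  0.        , 297.31863964, 187.77771163],
       [  0.        ,   0.        ,   1.        ]]), 'position': array([0.10058458, 0.54630477, 0.37310431]), 'rotation': array([-17.40997138,   0.15986471,  71.66036035])}
```

View pics/top0.png

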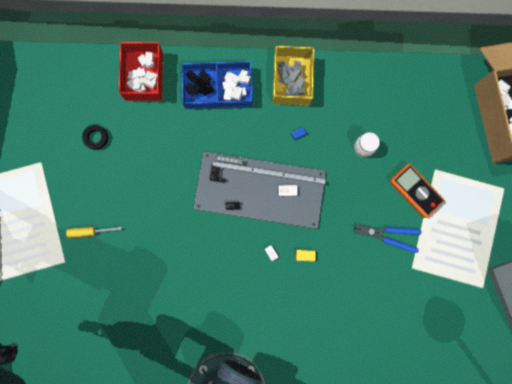

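View pics/scene0.png

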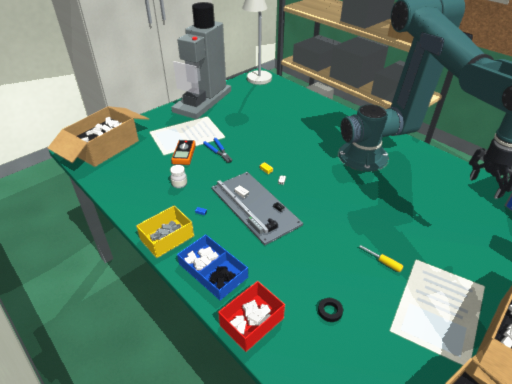

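View pics/wrist0.png

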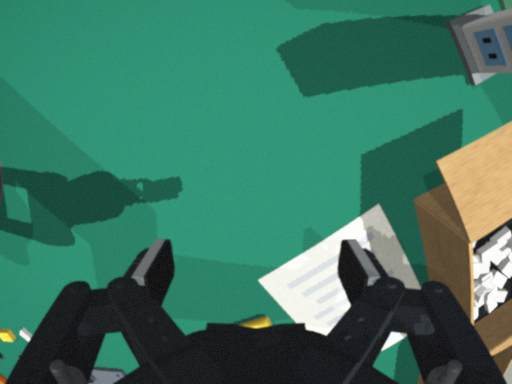

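The housing candidates in the top view are:
- White block on the plate at (288,190).
- Smaller white block on the bench at (271,253).
- Yellow block at (306,256).
- Blue block at (299,133).
- White parts in the bins at (140,75) and (235,85).

By the description it is the one on the plate. I'll check it in a close crop and measure it.

```bash
cat > h.py <<'E'
import numpy as np,cv2
from scipy.spatial.transform import Rotation as R
from bench import manip
def ray(n,px,cal=None):
    c=cal or manip.get_calibration(n);M=c["mtx"];px=np.atleast_2d(px).astype(float)
    x=(px[:,0]-M[0,2])/M[0,0];y=(px[:,1]-M[1,2])/M[1,1]
    if n=="wrist":
        r=np.hypot(x,y);k=np.where(r>1e-9,np.sin(r)/np.maximum(r,1e-9),1);d=np.c_[x*k,-y*k,-np.cos(r)]
    else: d=np.c_[x,-y,-np.ones_like(x)]
    return np.array(c["position"]),R.from_euler("xyz",c["rotation"],degrees=True).apply(d)
def onplane(n,px,z,cal=None):
    p,d=ray(n,px,cal);return p+d*((z-p[2])/d[:,2])[:,None]
def proj(n,P,cal=None):
    c=cal or manip.get_calibration(n);M=c["mtx"]
    v=R.from_euler("xyz",c["rotation"],degrees=True).inv().apply(np.atleast_2d(P)-c["position"])
    x,y,z=v[:,0],-v[:,1],-v[:,2]
    if n=="wrist":
        rr=np.hypot(x,y);t=np.arctan2(rr,z);k=t/np.maximum(rr,1e-9);x,y=x*k,y*k
    else: x,y=x/z,y/z
    return np.c_[x*M[0,0]+M[0,2],y*M[1,1]+M[1,2]]
E
python3 - <<'E'
from h import *
im=cv2.imread("pics/top0.png")
c=im[140:270,180:340];cv2.imwrite("pics/c0.png",cv2.resize(c,None,fx=4.9,fy=4.5,interpolation=cv2.INTER_CUBIC))
hsv=cv2.cvtColor(im,cv2.COLOR_BGR2HSV)
# white blob
w=((hsv[...,1]<50)&(hsv[...,2]>190)).astype(np.uint8)
n,l,st,ce=cv2.connectedComponentsWithStats(w)
for i in range(1,n):
    if st[i,4]>20 and 180<ce[i][0]<340 and 140<ce[i][1]<270:
        print(st[i],ce[i]);r=cv2.minAreaRect(np.argwhere(l==i)[:,::-1].astype(np.float32));b=cv2.boxPoints(r);print(r);print(onplane("top",b,.03))
# plate = non green
g=((hsv[...,1]<120)).astype(np.uint8);g[:140]=0;g[240:]=0;g[:,:185]=0;g[:,335:]=0
n,l,st,ce=cv2.connectedComponentsWithStats(g);i=1+np.argmax(st[1:,4]);print(st[i])
ct=cv2.findContours((l==i).astype(np.uint8),0,2)[0][0];r=cv2.minAreaRect(ct);b=cv2.boxPoints(r);print(r);P=onplane("top",b,.012);print(P,P.mean(0),[np.linalg.norm(P[k]-P[k-1]) for k in range(4)])
E
```

```text
[214 163  37   8  88] [232.5        166.48863636]
((231.93243408203125, 166.4053955078125), (36.49657440185547, 2.46598482131958), 9.462321281433105)
[[ 0.63068121  0.05088292  0.03      ]
 [ 0.63775912  0.04994808  0.03      ]
 [ 0.62289029 -0.05325109  0.03      ]
 [ 0.6158201  -0.05225127  0.03      ]]
[254 169  28   6  59] [266.38983051 171.88135593]
((267.47296142578125, 172.1621551513672), (27.290233612060547, 2.46598482131958), 9.462321281433105)
[[ 0.61461712 -0.0639355   0.03      ]
 [ 0.62168704 -0.06494272  0.03      ]
 [ 0.61056354 -0.14214759  0.03      ]
 [ 0.60349941 -0.14109173  0.03      ]]
[301 177  12   4  29] [306.62068966 178.4137931 ]
((306.5135192871094, 178.41893005371094), (11.343530654907227, 2.3015856742858887), 9.462322235107422)
[[ 0.59619989 -0.19842414  0.03      ]
 [ 0.60278989 -0.19944335  0.03      ]
 [ 0.59816381 -0.23155175  0.03      ]
 [ 0.59157606 -0.23051365  0.03      ]]
[279 185  18  11 188] [287.61702128 190.10638298]
((287.5, 190.0), (10.0, 17.0), 90.0)
[[ 0.57633484 -0.13655766  0.03      ]
 [ 0.57747928 -0.18508893  0.03      ]
 [ 0.54875386 -0.18540549  0.03      ]
 [ 0.54763559 -0.13699472  0.03      ]]
[265 246  13  15 104] [270.93269231 252.67307692]
((270.8970642089844, 252.6617431640625), (13.719886779785156, 7.374438762664795), 59.03623962402344)
[[ 0.39514359 -0.09779126  0.03      ]
 [ 0.40609066 -0.11534491  0.03      ]
 [ 0.37373987 -0.13568558  0.03      ]
 [ 0.36286034 -0.11815172  0.03      ]]
[ 193  151  133   78 7522]
((259.7397766113281, 189.49270629882812), (126.94895935058594, 59.95061111450195), 9.039482116699219)
[[ 0.50345711  0.10912068  0.012     ]
 [ 0.67637067  0.08818342  0.012     ]
 [ 0.62658233 -0.27693897  0.012     ]
 [ 0.45424371 -0.25047353  0.012     ]] [ 0.56516346 -0.0825271   0.012     ] [np.float64(0.36294621727067833), np.float64(0.17417653457961685), np.float64(0.36850133993337547), np.float64(0.17435888521775197)]
```

View pics/c0.png

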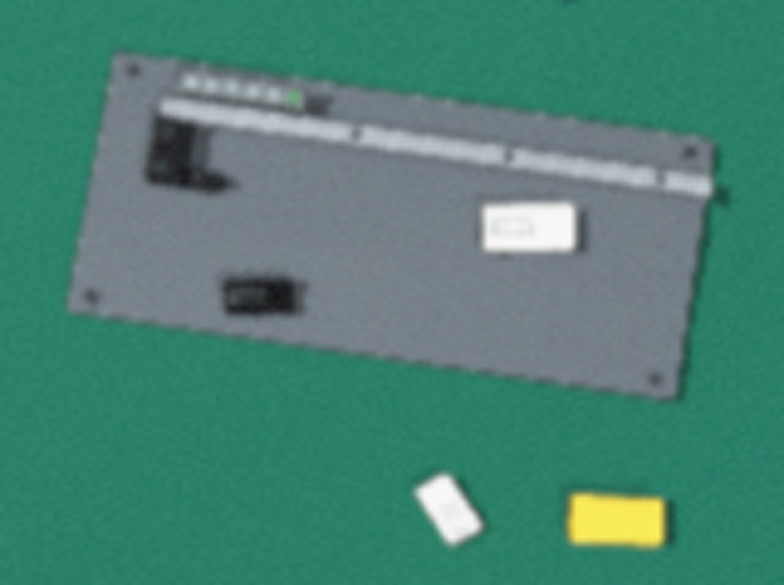

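The crop confirms it. The only white block on the plate, about 48x29 mm, is at (288,190). The smaller white block lies on the bench at (271,253). The nest is at the left (~(215,172)) and the black housing at (233,205). I'll move over with the jaws shut for a close wrist view.

Request:
jog_arm(
  targets=[
    [[-42, -45, 0], [0, 0, 0], 0],
    [[-42, -45, 0], [0, 0, 0], 0],
    [[-42, -45, 0], [0, 0, 0], 0],
    [[-42, -45, 0], [0, 0, 0], 0],
    [[-42, -45, 0], [0, 0, 0], 0],
    [[-42, -45, 0], [0, 0, 0], 0],
    [[-42, -45, 0], [0, 0, 0], 0],
    [[-42, -45, 0], [0, 0, 0], 0],
    [[-42, -45, 0], [0, 0, 0], 0],
    [[-42, -45, 0], [0, 0, 0], 0],
    [[-42, -45, 0], [0, 0, 0], 0],
    [[-42, -45, 0], [0, 0, 0], 0],
  ],
)

```text
clock: 1.65
eef_pos: [0.482, -0.1509, 0.231]
ee_rot: [180.0, -0.0, 161.6]
contact_force: [1.0, 1.2, 0.3]
opening: -0.001
```

Request:
jog_arm(
  targets=[
    [[0, 0, 0], [0, 0, 0.185], 0],
    [[0, 0, 0], [0, 0, 0.185], 0],
    [[0, 0, 0], [0, 0, 0.185], 0],
    [[0, 0, 0], [0, 0, 0.185], 0],
    [[0, 0, 0], [0, 0, 0.185], 0],
    [[0, 0, 0], [0, 0, 0.185], 0],
    [[0, 0, 0], [0, 0, 0.185], 0],
    [[0, 0, 0], [0, 0, 0.185], 0],
    [[0, 0, 0], [0, 0, 0.185], 0],
    [[0, 0, 0], [0, 0, 0.185], 0],
    [[0, 0, 0], [0, 0, 0.185], 0],
    [[0, 0, 0], [0, 0, 0.185], 0],
  ],
)

```text
clock: 3.15
eef_pos: [0.4814, -0.1488, 0.2308]
ee_rot: [-180.0, 0.0, 34.1]
contact_force: [-0.1, -0.7, -0.3]
opening: 0.001
```

Request:
jog_arm(
  targets=[
    [[0, 0, 15], [0, 0, 0.185], 0],
    [[0, 0, 15], [0, 0, 0.185], 0],
    [[0, 0, 15], [0, 0, 0.185], 0],
    [[0, 0, 15], [0, 0, 0.185], 0],
    [[0, 0, 0], [0, 0, 0], 0],
    [[0, 0, 0], [0, 0, 0], 0],
  ],
)

```text
clock: 3.9
eef_pos: [0.4818, -0.149, 0.1717]
ee_rot: [-180.0, -0.0, -7.8]
contact_force: [-0.1, -0.6, 0.8]
opening: -0.001
```

Run:
```python
from h import *
s=manip.get_state();print(s["clock"],s["eef_pos"],s["ee_rot"],s["q"],s["opening"],s["contact_force"])
c=manip.get_calibration("wrist");print(c)
im=manip.get_image("wrist")[:,:,::-1];cv2.imwrite("pics/w1.png",im);np.save("w1.npy",c,allow_pickle=True)
cv2.imwrite("pics/w1b.png",cv2.resize(im,None,fx=1.5,fy=1.5))
```

```text
3.9 [ 0.48177602 -0.14899401  0.17172204] [-1.79999839e+02 -2.83882617e-02 -7.77309148e+00] [-2.36341700e+01  2.60836462e-01  9.02409614e+01  7.91363318e-03
  8.94709386e+01  7.41388502e+01] -0.001166699176422408 [-0.07021959 -0.5904911   0.82230834]
{'mtx': array([[297.31863964,   0.        , 255.54976755],
       [  0.        , 297.31863964, 187.77771163],
       [  0.        ,   0.        ,   1.        ]]), 'position': array([ 0.55777554, -0.15902157,  0.31464339]), 'rotation': array([-1.73643409e+01, -4.86782637e-02, -9.77875303e+01])}
```

View pics/w1b.png

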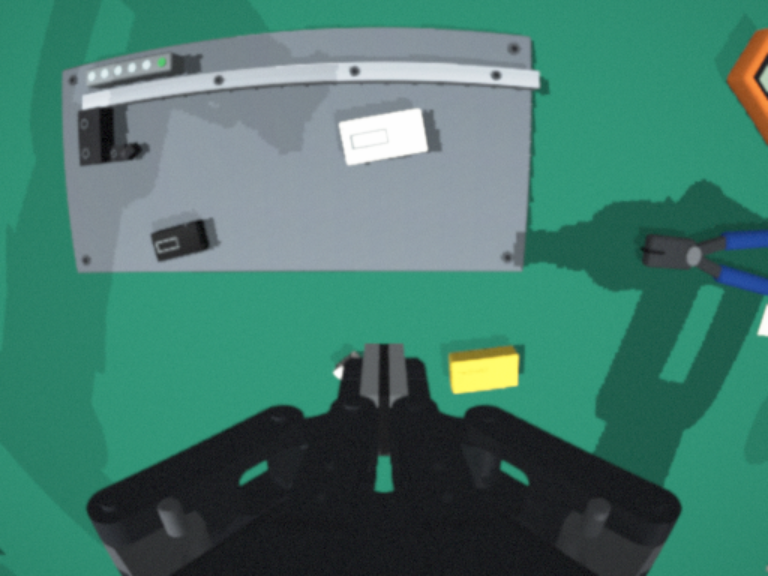

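The wrist view shows the white housing at about (383,136) in the 1.5x picture, with its nose (left) swung away from the rail. The rail runs above it, the nest is at (100,140), the black housing at (180,240), and the shut tips are at (385,360). Next I measure the fixture frame and housing corners.

```bash
cat > meas.py <<'E'
from h import *
def line(P):
    c=P.mean(0);u=np.linalg.svd(P-c)[2][0];return c,u
def run(im,c,show=None,guess=(0.565,-0.0825,-7.8)):
    # fixture frame from plate front edge? use rail front top edge + plate outline, starting at guess
    hsv=cv2.cvtColor(im,cv2.COLOR_BGR2HSV)
    g=(hsv[...,1]<95).astype(np.uint8)
    n,l,st,ce=cv2.connectedComponentsWithStats(g)
    gray=cv2.cvtColor(im,cv2.COLOR_BGR2GRAY).astype(float)
    gx,gy=guess[:2];a=np.radians(guess[2]);ex=np.array([np.cos(a),np.sin(a)]);ey=np.array([-ex[1],ex[0]])
    def W(x,y,z): return np.array([gx,gy,0])+np.r_[ex*x+ey*y,z]
    def scan(ptf,ch,lo,hi,sign,z):
        # sample along 1-D fixture line, find max sign*gradient
        t=np.arange(lo,hi,0.0003);Q=np.array([ptf(v) for v in t]);p=proj("wrist",Q,c).astype(np.float32)
        if (p<2).any() or (p[:,0]>509).any() or (p[:,1]>381).any(): return None
        v=cv2.remap(ch.astype(np.float32),p[:,:1],p[:,1:],cv2.INTER_LINEAR).ravel()
        v=cv2.GaussianBlur(v[:,None],(1,9),2).ravel();d=np.gradient(v)*sign;k=d.argmax()
        return t[k],d[k]
    sat=hsv[...,1];out={}
    def edge(f,ch,lo,hi,sign,params):
        r=[]
        for s in params:
            q=scan(lambda v:f(v,s),ch,lo,hi,sign,0)
            if q: r.append((s,q[0]))
        r=np.array(r);m=np.median(r[:,1]);
        for _ in range(4):
            k=np.polyfit(r[:,0],r[:,1],1);e=abs(r[:,1]-np.polyval(k,r[:,0]));r=r[e<max(.0012,2*np.median(e))]
        return k,len(r),np.median(e)
    print("front edge x (want -85)",edge(lambda v,s:W(v,s,.012),sat,-.1,-.07,-1,np.arange(-.15,.15,.01)))
    print("back edge x (want 85)",edge(lambda v,s:W(v,s,.012),sat,.075,.098,1,np.arange(-.15,.03,.01)))
    print("y- edge (want -180)",edge(lambda v,s:W(s,v,.012),sat,-.195,-.165,-1,np.arange(-.07,.03,.01)))
    print("y+ edge (want 180)",edge(lambda v,s:W(s,v,.012),sat,.165,.195,1,np.arange(-.07,.03,.01)))
    print("rail front top (want 45)",edge(lambda v,s:W(v,s,.028),gray,.035,.051,1,np.arange(-.17,.09,.01)))
    w=((hsv[...,1]<50)&(hsv[...,2]>205)).astype(np.uint8)
    n,l,st,ce=cv2.connectedComponentsWithStats(w)
    best=None
    for i in range(1,n):
        if st[i,4]<300: continue
        P=onplane("wrist",ce[i:i+1],.03,c)[0,:2]-[gx,gy];f=np.array([P@ex,P@ey])
        if abs(f[0])<.05 and abs(f[1])<.18 and (best is None or st[i,4]>st[best,4]) and st[i,2]<130: best=i
    ct=cv2.findContours((l==best).astype(np.uint8),0,1)[0][0][:,0]
    P=onplane("wrist",ct,.03,c)[:,:2]-[gx,gy];F=np.c_[P@ex,P@ey]*1000
    r=cv2.minAreaRect(F.astype(np.float32));print("housing rect fixture(guess) mm",r,"corners",np.round(cv2.boxPoints(r),1).tolist())
E
python3 - <<'E'
from meas import *
im=cv2.imread("pics/w1.png");c=np.load("w1.npy",allow_pickle=True).item();run(im,c)
E
```

```text
front edge x (want -85) (array([ 0.0011079 , -0.08325446]), 30, np.float64(8.352614015572773e-05))
back edge x (want 85) (array([0.00123839, 0.0867805 ]), 18, np.float64(0.00022569659442717854))
y- edge (want -180) (array([-0.00490909, -0.17901273]), 10, np.float64(0.00010090909090908207))
y+ edge (want 180) (array([0.00290909, 0.18121273]), 10, np.float64(0.00019363636363635417))
rail front top (want 45) (array([0.00045128, 0.04674338]), 26, np.float64(3.6102564102552526e-05))
housing rect fixture(guess) mm ((10.120259284973145, -76.62776184082031), (28.292062759399414, 52.24916076660156), 10.725028038024902) corners [[-8.600000381469727, -53.599998474121094], [1.100000023841858, -104.9000015258789], [28.899999618530273, -99.69999694824219], [19.200000762939453, -48.29999923706055]]
```

The measurements agree with the given sizes: plate 170x360, housing 28.3x52.2, rail face at x=45. The fixture origin is at (0.5669, -0.0816) with yaw -7.85°. The housing is at (8.4, -77.7) mm, 10.7° askew, with its nearest corner 18 mm off the rail. I'll lower the tip in front of the middle of its front side.

Request:
jog_arm(
  targets=[
    [[20, 0, 30], [0, 0, 0], 0],
    [[15, 0, 30], [0, 0, 0], 0],
    [[0, 0, 40], [0, 0, 0], 0],
    [[0, 0, 35], [0, 0, 0], 0],
    [[0, 0, 15], [0, 0, 0], 0],
    [[0, 0, 5], [0, 0, 0], 0],
    [[0, 0, 0], [0, 0, 0], 0],
    [[0, 0, 0], [0, 0, 0], 0],
  ],
)

```text
clock: 4.95
eef_pos: [0.5175, -0.1543, 0.0181]
ee_rot: [180.0, -0.2, -7.9]
contact_force: [0.6, 0.7, 0.0]
opening: -0.001
```

```bash
cat > tip.py <<'E'
from h import *
import sys
s=manip.get_state();a=np.radians(-7.85);d=s["eef_pos"][:2]-[.5669,-.0816]
print(s["clock"],"fix mm",np.round([1000*(d[0]*np.cos(a)+d[1]*np.sin(a)),1000*(-d[0]*np.sin(a)+d[1]*np.cos(a)),1000*s["eef_pos"][2]],2),s["ee_rot"],s["contact_force"])
if len(sys.argv)>1:
    c=manip.get_calibration("wrist");im=manip.get_image("wrist")[:,:,::-1];n=sys.argv[1];cv2.imwrite(f"pics/{n}.png",im);np.save(n+".npy",c,allow_pickle=True)
    cv2.imwrite(f"pics/{n}b.png",cv2.resize(im,None,fx=1.5,fy=1.5))
E
python3 tip.py w2
```

```text
4.95 fix mm [-39.02 -78.72  18.06] [179.95451122  -0.18636596  -7.90884228] [0.57792414 0.69043088 0.02655222]
```

View pics/w2b.png

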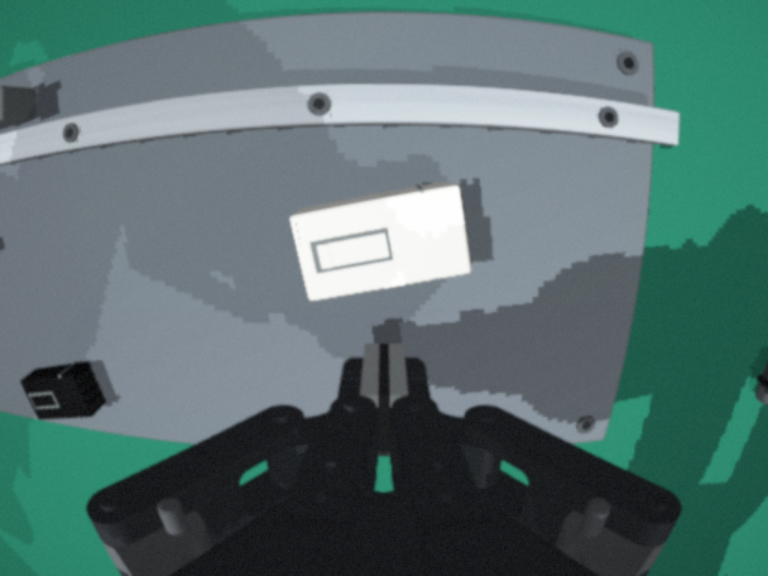

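The tip at (385,345) is lined up with the middle of the housing's front face. It stands 6 mm above the plate, so I lower it 1.5 mm and start the push.

Request:
jog_arm(
  targets=[
    [[6, 0, 1.5], [0, 0, 0], 0],
    [[6, 0, 0], [0, 0, 0], 0],
    [[4, 0, 0], [0, 0, 0], 0],
    [[2, 0, 0], [0, 0, 0], 0],
    [[2, 0, 0], [0, 0, 0], 0],
    [[2, 0, 0], [0, 0, 0], 0],
    [[2, 0, 0], [0, 0, 0], 0],
    [[2, 0, 0], [0, 0, 0], 0],
    [[2, 0, 0], [0, 0, 0], 0],
    [[0, 0, 0], [0, 0, 0], 0],
  ],
)

```text
clock: 6.25
eef_pos: [0.5442, -0.1576, 0.0148]
ee_rot: [-180.0, -0.0, -7.9]
contact_force: [-1.0, -0.1, -0.9]
opening: -0.002
```

```bash
python3 tip.py w3
python3 - <<'E'
from meas import *
run(cv2.imread("pics/w3.png"),np.load("w3.npy",allow_pickle=True).item(),guess=(.5669,-.0816,-7.85))
E
```

```text
6.25 fix mm [-12.14 -78.41  14.84] [-1.79997024e+02 -9.83406318e-03 -7.91582360e+00] [-1.04525715 -0.13058715 -0.85039727]
front edge x (want -85) (array([ 0.03796793, -0.08827688]), 13, np.float64(0.0011199105145414112))
back edge x (want 85) (array([-0.00198142,  0.08467121]), 18, np.float64(6.934984520122478e-05))
y- edge (want -180) (array([-0.001     , -0.17938667]), 9, np.float64(3.333333333335742e-05))Traceback (most recent call last):
  File "<stdin>", line 2, in <module>
  File "meas.py", line 32, in run
    print("y+ edge (want 180)",edge(lambda v,s:W(s,v,.012),sat,.165,.195,1,np.arange(-.07,.03,.01)))
                               ~~~~^^^^^^^^^^^^^^^^^^^^^^^^^^^^^^^^^^^^^^^^^^^^^^^^^^^^^^^^^^^^^^^^
  File "meas.py", line 25, in edge
    r=np.array(r);m=np.median(r[:,1]);
                              ~^^^^^
IndexError: too many indices for array: array is 1-dimensional, but 2 were indexed
```

View pics/w3b.png

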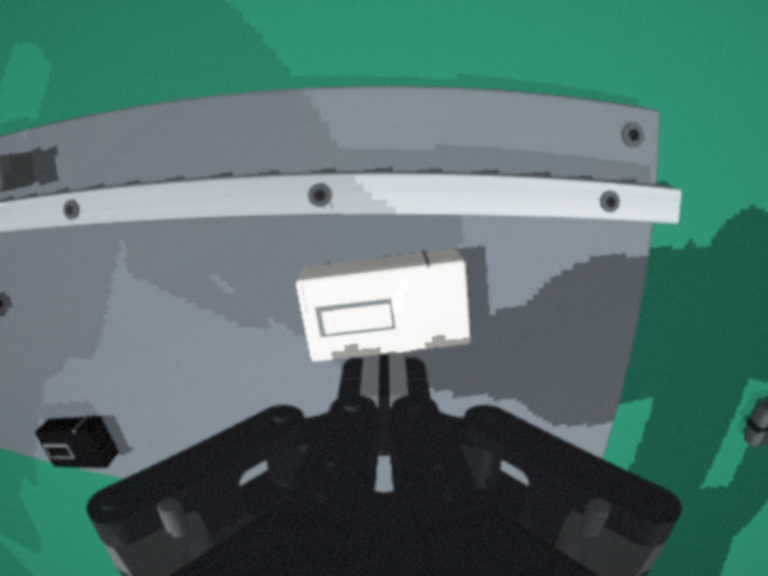

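The tip is in contact, and the housing is turning square as it moves (its nose is still farther from the rail). I'll keep pushing gently towards x ≈ 6.

Request:
jog_arm(
  targets=[
    [[2, 0, 0], [0, 0, 0], 0],
    [[2, 0, 0], [0, 0, 0], 0],
    [[2, 0, 0], [0, 0, 0], 0],
    [[2, 0, 0], [0, 0, 0], 0],
    [[2, 0, 0], [0, 0, 0], 0],
    [[2, 0, 0], [0, 0, 0], 0],
    [[2, 0, 0], [0, 0, 0], 0],
    [[1, 0, 0], [0, 0, 0], 0],
    [[1, 0, 0], [0, 0, 0], 0],
    [[0, 0, 0], [0, 0, 0], 0],
  ],
)

```text
clock: 7.55
eef_pos: [0.5599, -0.1598, 0.0148]
ee_rot: [-180.0, -0.0, -7.9]
contact_force: [0.2, -0.4, 0.1]
opening: 0.003
```

```bash
sed -i 's/^        r=np.array(r);m=.*/        if len(r)<4: return None\n        r=np.array(r)/' meas.py; python3 tip.py w4
python3 - <<'E'
from meas import *
run(cv2.imread("pics/w4.png"),np.load("w4.npy",allow_pickle=True).item(),guess=(.5669,-.0816,-7.85))
E
```

```text
7.55 fix mm [  3.75 -78.42  14.78] [-1.79992849e+02 -2.35182941e-03 -7.92008662e+00] [ 0.15076949 -0.40880899  0.13334701]
front edge x (want -85) (array([-0.01592905, -0.08257027]), 9, np.float64(0.0006703547297297122))
back edge x (want 85) (array([-1.02853957e-16,  8.49000000e-02]), 18, np.float64(6.938893903907228e-18))
y- edge (want -180) (array([-0.00107143, -0.17937857]), 8, np.float64(3.749999999998199e-05))
y+ edge (want 180) None
rail front top (want 45) (array([0.00041538, 0.04513677]), 25, np.float64(9.230769230770403e-05))
housing rect fixture(guess) mm ((29.159692764282227, -80.1589584350586), (51.363155364990234, 27.184858322143555), 89.91325378417969) corners [[15.5, -105.80000305175781], [42.70000076293945, -105.9000015258789], [42.79999923706055, -54.5], [15.600000381469727, -54.5]]
```

View pics/w4b.png

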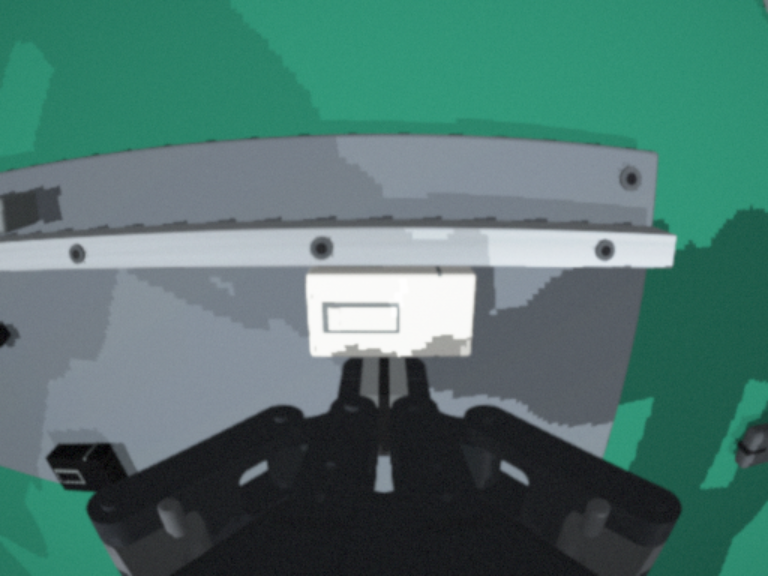

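The housing is now square to the finger, with about 2 mm left to the rail. I'll push in half-millimetre steps and watch the force.

Request:
jog_arm(
  targets=[
    [[1, 0, 0], [0, 0, 0], 0],
    [[0.5, 0, 0], [0, 0, 0], 0],
    [[0.5, 0, 0], [0, 0, 0], 0],
    [[0, 0, 0], [0, 0, 0], 0],
  ],
)

```text
clock: 8.1
eef_pos: [0.5617, -0.16, 0.0148]
ee_rot: [-180.0, 0.0, -7.9]
contact_force: [0.2, -0.1, -0.7]
opening: -0.002
```

Request:
jog_arm(
  targets=[
    [[0.5, 0, 0], [0, 0, 0], 0],
    [[0.5, 0, 0], [0, 0, 0], 0],
    [[0, 0, 0], [0, 0, 0], 0],
  ],
)

```text
clock: 8.48
eef_pos: [0.5617, -0.16, 0.0145]
ee_rot: [-180.0, 0.2, -7.9]
contact_force: [-5.1, 0.9, 2.5]
opening: -0.002
```

```bash
python3 tip.py
```

```text
8.475 fix mm [  5.57 -78.39  14.45] [-1.79983793e+02  1.55698212e-01 -7.92095654e+00] [-5.13059262  0.89861917  2.47944078]
```

The rail is reached, with about 5 N and TCP x = 5.6, where a seated housing should be. I'll back off, check, and shift the contact point towards the tail so the finger clears the cheek later.

Request:
jog_arm(
  targets=[
    [[-2, 0, 0], [0, 0, 0], 0],
    [[-4, 0, 0], [0, 0, 0], 0],
    [[0, 8, 0], [0, 0, 0], 0],
    [[0, 8, 0], [0, 0, 0], 0],
    [[0, 0, 0], [0, 0, 0], 0],
    [[0, 0, 0], [0, 0, 0], 0],
  ],
)

```text
clock: 9.22
eef_pos: [0.5547, -0.1754, 0.0148]
ee_rot: [-180.0, -0.0, -7.9]
contact_force: [0.2, -0.2, -0.1]
opening: -0.002
```

```bash
python3 tip.py w5
python3 - <<'E'
from meas import *
run(cv2.imread("pics/w5.png"),np.load("w5.npy",allow_pickle=True).item(),guess=(.5669,-.0816,-7.85))
E
```

```text
9.225 fix mm [  0.73 -94.6   14.76] [-1.79985731e+02 -4.51986748e-03 -7.94453894e+00] [ 0.15571994 -0.17490165 -0.1125667 ]
front edge x (want -85) (array([-0.00299952, -0.08446903]), 9, np.float64(0.0003539817336965234))
back edge x (want 85) (array([-9.28792570e-05,  8.48772962e-02]), 18, np.float64(1.6666666666706464e-05))
y- edge (want -180) (array([ 0.00107143, -0.17938929]), 7, np.float64(2.142857142856114e-05))
y+ edge (want 180) None
rail front top (want 45) (array([0.00011922, 0.04520697]), 20, np.float64(1.0133624757824311e-05))
housing rect fixture(guess) mm ((30.917160034179688, -80.19403839111328), (51.2413330078125, 27.336881637573242), 89.88654327392578) corners [[17.200000762939453, -105.80000305175781], [44.5, -105.80000305175781], [44.599998474121094, -54.599998474121094], [17.299999237060547, -54.5]]
```

View pics/w5b.png

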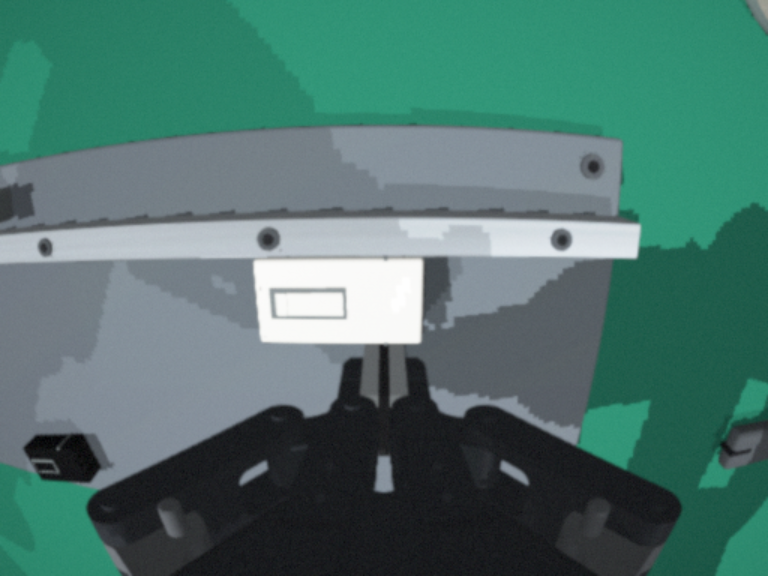

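The housing is at (30.9, -80) and square to within 0.1°, right where it lay. I'll move 3 mm further towards the tail so the finger shell (~±16 mm) clears the cheek, then press again.

Request:
jog_arm(
  targets=[
    [[0, 3, 0], [0, 0, 0], 0],
    [[2, 0, 0], [0, 0, 0], 0],
    [[2, 0, 0], [0, 0, 0], 0],
    [[1, 0, 0], [0, 0, 0], 0],
    [[0.5, 0, 0], [0, 0, 0], 0],
    [[0.5, 0, 0], [0, 0, 0], 0],
    [[0, 0, 0], [0, 0, 0], 0],
    [[0, 0, 0], [0, 0, 0], 0],
  ],
)

```text
clock: 10.28
eef_pos: [0.5592, -0.1788, 0.0145]
ee_rot: [-180.0, 0.1, -7.9]
contact_force: [-4.7, 0.3, 1.5]
opening: 0.0
```

```bash
python3 tip.py
```

```text
10.275 fix mm [  5.63 -97.35  14.5 ] [-1.79979070e+02  1.37000801e-01 -7.91916073e+00] [-4.70862209  0.3285311   1.50918239]
```

Pressed at 4.7 N. I'll start the drag gently.

Request:
jog_arm(
  targets=[
    [[0.4, -1, 0], [0, 0, 0], 0],
    [[0, -2, 0], [0, 0, 0], 0],
    [[0, -3, 0], [0, 0, 0], 0],
    [[0, -4, 0], [0, 0, 0], 0],
    [[0, -4, 0], [0, 0, 0], 0],
    [[0, -4, 0], [0, 0, 0], 0],
    [[0, -4, 0], [0, 0, 0], 0],
    [[0, -4, 0], [0, 0, 0], 0],
    [[0, -3, 0], [0, 0, 0], 0],
    [[0, -1, 0], [0, 0, 0], 0],
  ],
)

```text
clock: 11.52
eef_pos: [0.5632, -0.1495, 0.0144]
ee_rot: [180.0, 0.2, -7.9]
contact_force: [-7.2, -0.4, 2.8]
opening: 0.001
```

```bash
python3 tip.py w6
python3 - <<'E'
from meas import *
run(cv2.imread("pics/w6.png"),np.load("w6.npy",allow_pickle=True).item(),guess=(.5669,-.0816,-7.85))
E
```

```text
11.525 fix mm [  5.61 -67.82  14.38] [179.95458687   0.19734983  -7.91552584] [-7.1624273  -0.37051417  2.76538381]
front edge x (want -85) (array([-0.01543916, -0.08297699]), 16, np.float64(0.0009684126258005313))
back edge x (want 85) (array([-0.00052632,  0.08488246]), 18, np.float64(2.3684210526307703e-05))
y- edge (want -180) (array([-0.00214286, -0.17928214]), 8, np.float64(0.00016071428571426405))
y+ edge (want 180) None
rail front top (want 45) (array([-0.00032832,  0.0452017 ]), 22, np.float64(3.6171083978551316e-05))
housing rect fixture(guess) mm ((30.791934967041016, -50.90312957763672), (51.12187957763672, 27.21807098388672), 89.82823944091797) corners [[17.100000381469727, -76.4000015258789], [44.29999923706055, -76.5], [44.5, -25.399999618530273], [17.299999237060547, -25.299999237060547]]
```

View pics/w6b.png

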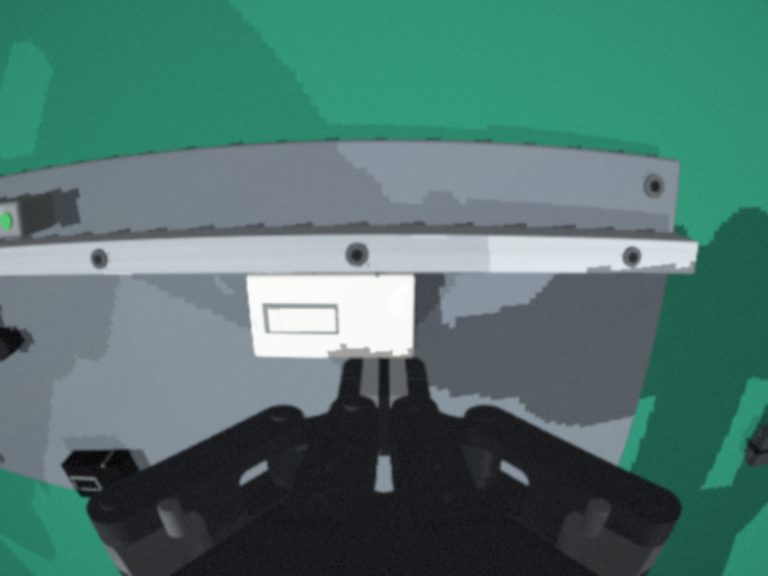

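The housing follows the finger (29.3 mm against 29.5 mm) and stays square on the rail. I'll continue.

Request:
jog_arm(
  targets=[
    [[0, -2, 0], [0, 0, 0], 0],
    [[0, -4, 0], [0, 0, 0], 0],
    [[0, -4, 0], [0, 0, 0], 0],
    [[0, -4, 0], [0, 0, 0], 0],
    [[0, -4, 0], [0, 0, 0], 0],
    [[0, -4, 0], [0, 0, 0], 0],
    [[0, -4, 0], [0, 0, 0], 0],
    [[0, -4, 0], [0, 0, 0], 0],
    [[0, -4, 0], [0, 0, 0], 0],
    [[0, -4, 0], [0, 0, 0], 0],
    [[0, -4, 0], [0, 0, 0], 0],
    [[0, -4, 0], [0, 0, 0], 0],
  ],
)

```text
clock: 13.08
eef_pos: [0.5694, -0.104, 0.0143]
ee_rot: [180.0, 0.2, -7.9]
contact_force: [-5.2, -0.4, 2.2]
opening: 0.0
```

Request:
jog_arm(
  targets=[
    [[0, -4, 0], [0, 0, 0], 0],
    [[0, -4, 0], [0, 0, 0], 0],
    [[0, -4, 0], [0, 0, 0], 0],
    [[0, -4, 0], [0, 0, 0], 0],
    [[0, -4, 0], [0, 0, 0], 0],
    [[0, -4, 0], [0, 0, 0], 0],
    [[0, -4, 0], [0, 0, 0], 0],
    [[0, -4, 0], [0, 0, 0], 0],
    [[0, -3, 0], [0, 0, 0], 0],
    [[0, -1, 0], [0, 0, 0], 0],
  ],
)

```text
clock: 14.32
eef_pos: [0.5743, -0.0682, 0.0143]
ee_rot: [180.0, 0.2, -7.9]
contact_force: [-6.0, -0.6, 2.6]
opening: 0.001
```

```bash
python3 tip.py w7
python3 - <<'E'
from meas import *
run(cv2.imread("pics/w7.png"),np.load("w7.npy",allow_pickle=True).item(),guess=(.5669,-.0816,-7.85))
E
```

```text
14.325 fix mm [ 5.54 14.31 14.27] [179.96151568   0.2233101   -7.91295191] [-6.00869349 -0.56601812  2.56253677]
front edge x (want -85) (array([-0.00307771, -0.0778218 ]), 22, np.float64(0.004371800427459327))
back edge x (want 85) (array([3.88207145e-16, 8.49000000e-02]), 17, np.float64(2.7755575615628914e-17))
y- edge (want -180) (array([ 0.009  , -0.17838]), 4, np.float64(7.49999999999501e-05))
y+ edge (want 180) (array([0.0005  , 0.179915]), 9, np.float64(0.00010499999999996623))
rail front top (want 45) (array([-0.0033729 ,  0.04545955]), 13, np.float64(0.00036745800671892856))
housing rect fixture(guess) mm ((30.778003692626953, 31.16008758544922), (51.14299011230469, 27.193998336791992), 89.83502960205078) corners [[17.100000381469727, 5.599999904632568], [44.29999923706055, 5.5], [44.400001525878906, 56.70000076293945], [17.299999237060547, 56.79999923706055]]
```

View pics/w7b.png

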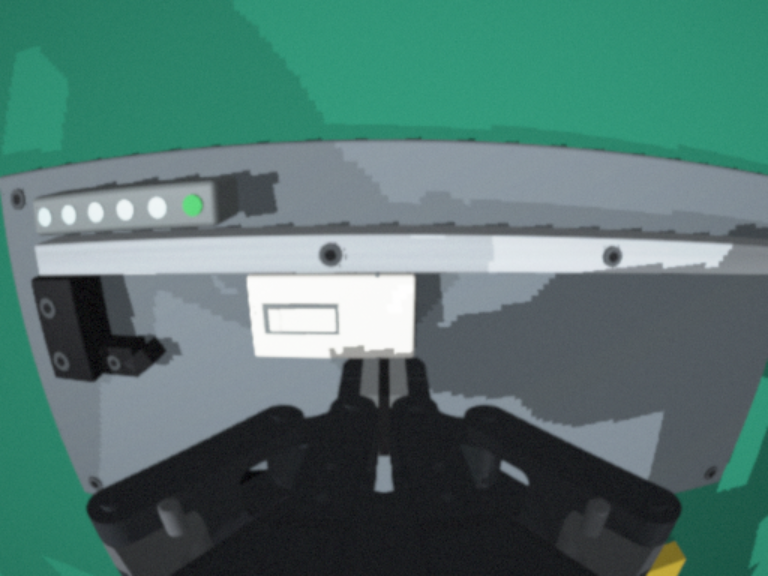

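The housing is at y ≈ 31, still square. The nest lies ahead at (70,325), with 68 mm to go. I'll go 56 mm, then slow down.

Request:
jog_arm(
  targets=[
    [[0, -2, 0], [0, 0, 0], 0],
    [[0, -5, 0], [0, 0, 0], 0],
    [[0, -5, 0], [0, 0, 0], 0],
    [[0, -5, 0], [0, 0, 0], 0],
    [[0, -5, 0], [0, 0, 0], 0],
    [[0, -5, 0], [0, 0, 0], 0],
    [[0, -5, 0], [0, 0, 0], 0],
    [[0, -5, 0], [0, 0, 0], 0],
    [[0, -5, 0], [0, 0, 0], 0],
    [[0, -5, 0], [0, 0, 0], 0],
    [[0, -5, 0], [0, 0, 0], 0],
    [[0, -4, 0], [0, 0, 0], 0],
  ],
)

```text
clock: 15.88
eef_pos: [0.582, -0.0126, 0.0142]
ee_rot: [180.0, 0.2, -7.9]
contact_force: [-5.7, -1.0, 3.0]
opening: 0.001
```

```bash
python3 tip.py w8
python3 - <<'E'
from meas import *
run(cv2.imread("pics/w8.png"),np.load("w8.npy",allow_pickle=True).item(),guess=(.5669,-.0816,-7.85))
E
```

```text
15.875 fix mm [ 5.52 70.42 14.18] [179.96566404   0.23630956  -7.91645321] [-5.70013888 -0.98328721  3.03650845]
front edge x (want -85) (array([ 0.01606628, -0.08196715]), 29, np.float64(0.006309803314232476))
back edge x (want 85) (array([-6.83968927e-16,  8.49000000e-02]), 11, np.float64(1.3877787807814457e-17))
y- edge (want -180) None
y+ edge (want 180) (array([-0.01064516,  0.17994194]), 9, np.float64(0.00026129032258062623))
rail front top (want 45) (array([-0.00509091,  0.04549818]), 10, np.float64(0.0003281818181818351))
housing rect fixture(guess) mm ((30.802425384521484, 87.0822525024414), (51.137542724609375, 27.13744354248047), 89.83134460449219) corners [[17.200000762939453, 61.599998474121094], [44.29999923706055, 61.5], [44.400001525878906, 112.5999984741211], [17.299999237060547, 112.69999694824219]]
```

View pics/w8b.png

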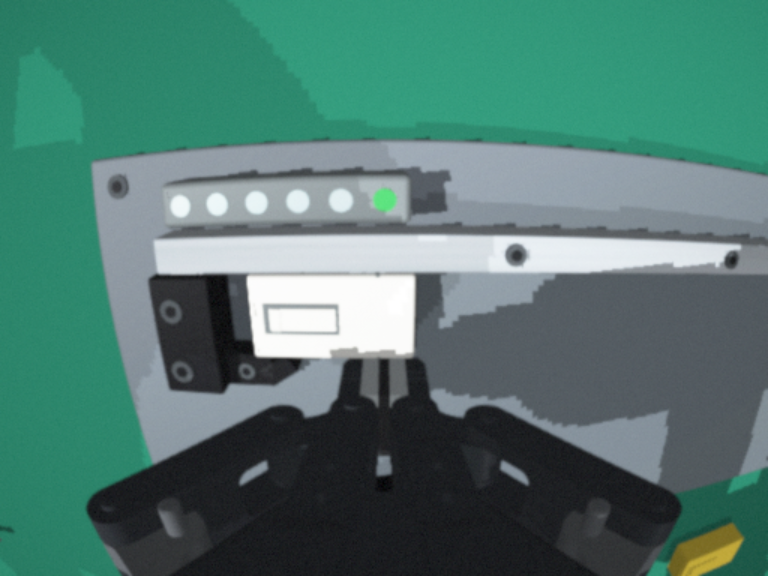

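The nose has entered the nest mouth, with about 12 mm to go. The finger still clears the cheek. I'll slow down.

Request:
jog_arm(
  targets=[
    [[0, -2, 0], [0, 0, 0], 0],
    [[0, -2, 0], [0, 0, 0], 0],
    [[0, -2, 0], [0, 0, 0], 0],
    [[0, -2, 0], [0, 0, 0], 0],
    [[0, -2, 0], [0, 0, 0], 0],
    [[0, 0, 0], [0, 0, 0], 0],
  ],
)

```text
clock: 16.68
eef_pos: [0.5834, -0.0026, 0.0142]
ee_rot: [180.0, 0.2, -7.9]
contact_force: [-7.4, -0.4, 3.1]
opening: -0.001
```

Request:
jog_arm(
  targets=[
    [[0, -0.5, 0], [0, 0, 0], 0],
    [[0, -0.5, 0], [0, 0, 0], 0],
    [[0, -0.5, 0], [0, 0, 0], 0],
    [[0, 0, 0], [0, 0, 0], 0],
  ],
)

```text
clock: 17.18
eef_pos: [0.5835, -0.0013, 0.0142]
ee_rot: [180.0, 0.2, -7.9]
contact_force: [-6.9, -0.5, 2.5]
opening: 0.001
```

```bash
python3 tip.py w9
python3 - <<'E'
from meas import *
run(cv2.imread("pics/w9.png"),np.load("w9.npy",allow_pickle=True).item(),guess=(.5669,-.0816,-7.85))
E
```

```text
17.175 fix mm [ 5.5  81.84 14.16] [179.97430867   0.23848534  -7.92091274] [-6.91866694 -0.54312559  2.47917187]
front edge x (want -85) (array([ 0.04515741, -0.07993632]), 15, np.float64(0.00279636501901135))
back edge x (want 85) (array([-5.34804799e-16,  8.49000000e-02]), 10, np.float64(2.7755575615628914e-17))
y- edge (want -180) None
y+ edge (want 180) (array([1.58621424e-15, 1.80000000e-01]), 7, np.float64(2.7755575615628914e-17))
rail front top (want 45) (array([-0.01731183,  0.04611398]), 10, np.float64(0.0003897849462365273))
housing rect fixture(guess) mm ((30.835634231567383, 98.45833587646484), (51.081302642822266, 27.105077743530273), 89.86715698242188) corners [[17.200000762939453, 72.9000015258789], [44.29999923706055, 72.9000015258789], [44.400001525878906, 124.0], [17.299999237060547, 124.0]]
```

View pics/w9b.png

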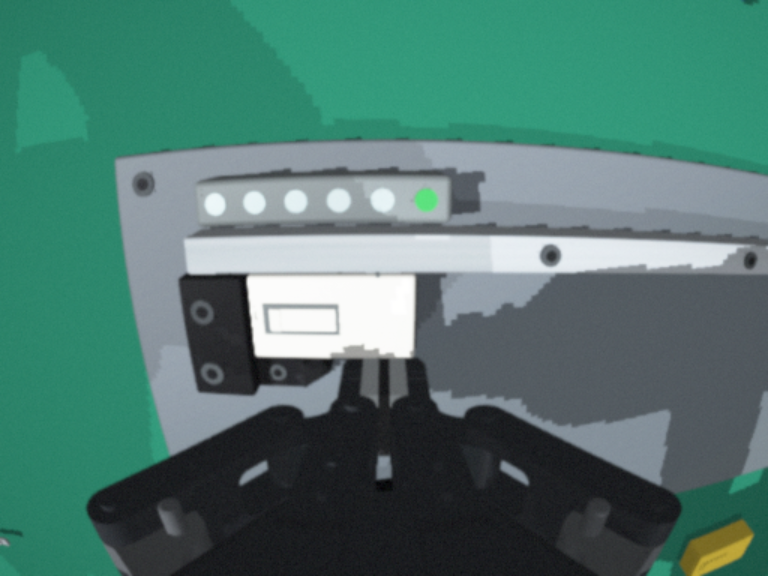

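The nose is within about 0.5 mm of the stop, and the y force hasn't risen yet. I'll creep on until it does.

Request:
jog_arm(
  targets=[
    [[0, -0.4, 0], [0, 0, 0], 0],
    [[0, 0, 0], [0, 0, 0], 0],
  ],
)

```text
clock: 17.48
eef_pos: [0.5836, -0.0009, 0.0141]
ee_rot: [180.0, 0.2, -7.9]
contact_force: [-5.5, 0.0, 2.4]
opening: 0.0
```

Request:
jog_arm(
  targets=[
    [[0, -0.4, 0], [0, 0, 0], 0],
    [[0, 0, 0], [0, 0, 0], 0],
  ],
)

```text
clock: 17.73
eef_pos: [0.5836, -0.0005, 0.0141]
ee_rot: [180.0, 0.2, -7.9]
contact_force: [-6.9, -0.1, 2.8]
opening: 0.003
```

```bash
python3 tip.py
```

```text
17.725 fix mm [ 5.48 82.63 14.13] [179.97111616   0.24415729  -7.91539126] [-6.88676356 -0.14500219  2.8301479 ]
```

Request:
jog_arm(
  targets=[
    [[0, -0.4, 0], [0, 0, 0], 0],
    [[0, 0, 0], [0, 0, 0], 0],
  ],
)

```text
clock: 17.98
eef_pos: [0.5837, -0.0002, 0.0141]
ee_rot: [180.0, 0.2, -7.9]
contact_force: [-5.7, -1.4, 2.1]
opening: 0.004
```

Request:
jog_arm(
  targets=[
    [[0, -0.4, 0], [0, 0, 0], 0],
    [[0, 0, 0], [0, 0, 0], 0],
  ],
)

```text
clock: 18.23
eef_pos: [0.5837, 0.0001, 0.0139]
ee_rot: [180.0, 0.2, -7.9]
contact_force: [-5.8, -0.8, 1.5]
opening: -0.001
```

```bash
python3 tip.py w10
python3 - <<'E'
from meas import *
run(cv2.imread("pics/w10.png"),np.load("w10.npy",allow_pickle=True).item(),guess=(.5669,-.0816,-7.85))
im=cv2.imread("pics/w10.png");cv2.imwrite("pics/w10c.png",cv2.resize(im[150:290,100:300],None,fx=4,fy=4,interpolation=cv2.INTER_CUBIC))
E
```

```text
18.225 fix mm [ 5.49 83.23 13.94] [179.9526824    0.24498876  -7.9218331 ] [-5.78250314 -0.76311778  1.53866494]
front edge x (want -85) (array([-0.0348429 , -0.08821555]), 20, np.float64(0.003243873840147578))
back edge x (want 85) (array([-5.34804799e-16,  8.49000000e-02]), 10, np.float64(2.7755575615628914e-17))
y- edge (want -180) None
y+ edge (want 180) (array([1.58621424e-15, 1.80000000e-01]), 7, np.float64(2.7755575615628914e-17))
rail front top (want 45) (array([-0.02985476,  0.04677149]), 12, np.float64(0.00038286713286714985))
housing rect fixture(guess) mm ((30.89136505126953, 99.43589782714844), (51.01830291748047, 27.08487892150879), 89.82526397705078) corners [[17.299999237060547, 74.0], [44.400001525878906, 73.9000015258789], [44.5, 124.9000015258789], [17.399999618530273, 125.0]]
```

View pics/w10c.png

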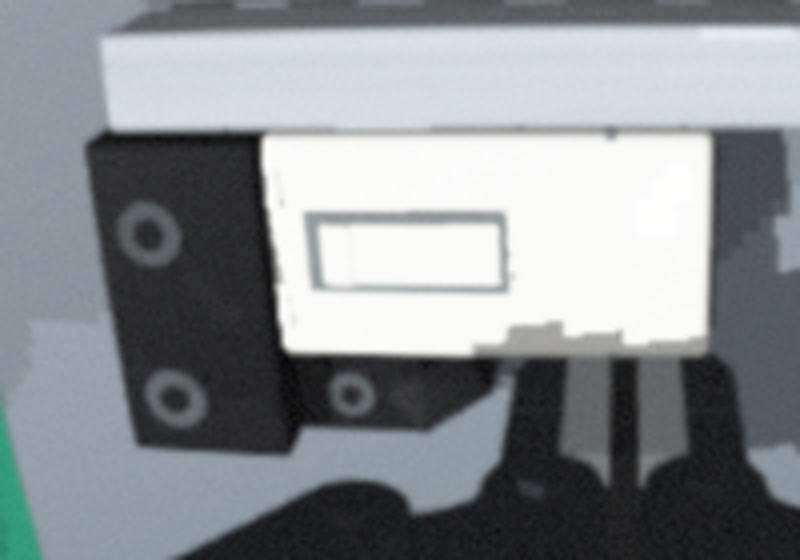

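The housing advanced less than the finger (0.98 mm against 1.39 mm), which suggests it has touched the stop. I'll confirm with a little more push.

Request:
jog_arm(
  targets=[
    [[0, -0.4, 0], [0, 0, 0], 0],
    [[0, -0.4, 0], [0, 0, 0], 0],
    [[0, 0, 0], [0, 0, 0], 0],
  ],
)

```text
clock: 18.65
eef_pos: [0.5838, 0.0009, 0.0138]
ee_rot: [180.0, 0.2, -7.9]
contact_force: [-6.2, -1.0, 0.1]
opening: 0.002
```

```bash
python3 tip.py w11
python3 - <<'E'
from meas import *
run(cv2.imread("pics/w11.png"),np.load("w11.npy",allow_pickle=True).item(),guess=(.5669,-.0816,-7.85))
E
```

```text
18.65 fix mm [ 5.49 84.01 13.76] [179.95231555   0.24583062  -7.9217545 ] [-6.21109175 -0.96875979  0.12988991]
front edge x (want -85) (array([ 0.00462136, -0.08505899]), 13, np.float64(0.001628313091623472))
back edge x (want 85) (array([-5.34804799e-16,  8.49000000e-02]), 10, np.float64(2.7755575615628914e-17))
y- edge (want -180) None
y+ edge (want 180) (array([1.58621424e-15, 1.80000000e-01]), 7, np.float64(2.7755575615628914e-17))
rail front top (want 45) (array([-0.02925882,  0.04684612]), 11, np.float64(0.00046870588235292665))
housing rect fixture(guess) mm ((30.92314910888672, 99.44776916503906), (50.9995231628418, 27.124225616455078), 89.82647705078125) corners [[17.299999237060547, 74.0], [44.400001525878906, 73.9000015258789], [44.599998474121094, 124.9000015258789], [17.399999618530273, 125.0]]
```

The housing stayed at 99.4 while the finger slid on 0.8 mm, so the nose is on the stop. I'll withdraw straight back, then up.

Request:
jog_arm(
  targets=[
    [[-1, 0, 0], [0, 0, 0], 0],
    [[-1, 0, 0], [0, 0, 0], 0],
    [[-3, 0, 0], [0, 0, 0], 0],
    [[-8, 0, 0], [0, 0, 0], 0],
    [[-8, 0, 0], [0, 0, 0], 0],
    [[0, 0, -20], [0, 0, 0], 0],
    [[0, 0, -40], [0, 0, 0], 0],
    [[0, 0, -40], [0, 0, 0], 0],
    [[-30, 0, -40], [0, 0, 0], 0],
    [[-20, 0, 0], [0, 0, 0], 0],
    [[0, 0, 0], [0, 0, 0], 0],
    [[0, 0, 0], [0, 0, 0], 0],
  ],
)

```text
clock: 20.2
eef_pos: [0.5153, 0.0108, 0.1543]
ee_rot: [-180.0, 0.0, -7.9]
contact_force: [-0.8, -0.1, 0.5]
opening: 0.003
```

```bash
python3 tip.py w12
python3 - <<'E'
from meas import *
run(cv2.imread("pics/w12.png"),np.load("w12.npy",allow_pickle=True).item(),guess=(.5669,-.0816,-7.85))
cv2.imwrite("pics/scene1.png",manip.get_image("scene")[:,:,::-1])
im=cv2.imread("pics/w12.png");cv2.imwrite("pics/w12c.png",cv2.resize(im[:200,100:400],None,fx=2.6,fy=2.6,interpolation=cv2.INTER_CUBIC))
E
```

```text
20.2 fix mm [-63.72  84.53 154.31] [-1.79995992e+02  9.88904957e-03 -7.91804821e+00] [-0.80623334 -0.09342987  0.49382382]
front edge x (want -85) (array([-1.33481646e-05, -8.50400667e-02]), 30, np.float64(4.12013348164153e-05))
back edge x (want 85) (array([0.0003096 , 0.08488679]), 18, np.float64(3.642930856554566e-05))
y- edge (want -180) (array([-0.00181818, -0.17974545]), 10, np.float64(0.00026363636363636866))
y+ edge (want 180) (array([0.00309091, 0.18016727]), 10, np.float64(7.272727272729373e-05))
rail front top (want 45) (array([-0.00103846,  0.04492008]), 25, np.float64(0.00011353846153844271))Traceback (most recent call last):
  File "<stdin>", line 2, in <module>
  File "meas.py", line 42, in run
    ct=cv2.findContours((l==best).astype(np.uint8),0,1)[0][0][:,0]
       ~~~~~~~~~~~~~~~~~~~~~~~~~~~~~~~~~~~~~~~~~~~~~~~~~~~^^^
IndexError: tuple index out of range
```

View pics/w12b.png

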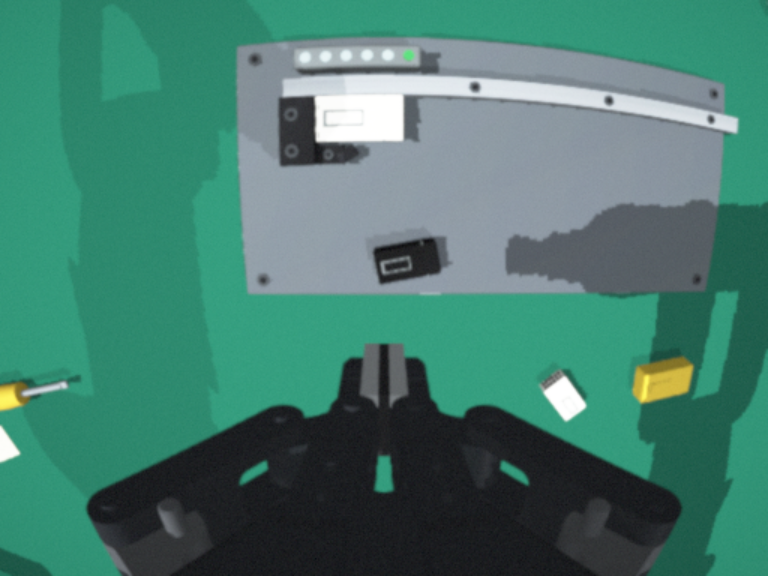

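The housing sits in the corner at (360,118), its nose against the black stop. The black housing is at (406,260). I'll measure both, comparing the black housing with the first view.

Run:
```python
from h import *
a=np.radians(-7.85);ex=np.array([np.cos(a),np.sin(a)]);ey=np.array([-ex[1],ex[0]])
def fx(px,z,c):
    P=onplane("wrist",px,z,c)[:,:2]-[.5669,-.0816];return np.c_[P@ex,P@ey]*1000
for n in["w1","w12"]:
    im=cv2.imread(f"pics/{n}.png");c=np.load(n+".npy",allow_pickle=True).item()
    g=cv2.cvtColor(im,cv2.COLOR_BGR2GRAY)
    k,l,st,ce=cv2.connectedComponentsWithStats((g<75).astype(np.uint8))
    for i in range(1,k):
        if st[i,4]<100: continue
        f=fx(ce[i:i+1],.02,c)[0]
        if -85<f[0]<-20 and 40<f[1]<150:
            ct=np.argwhere(l==i)[:,::-1];r=cv2.minAreaRect(fx(ct,.02,c).astype(np.float32));print(n,"black",r)
im=cv2.imread("pics/w12.png")
m=(im.min(2)>225).astype(np.uint8);k,l,st,ce=cv2.connectedComponentsWithStats(m)
for i in range(1,k):
    if st[i,4]>300:
        r=cv2.minAreaRect(fx(np.argwhere(l==i)[:,::-1],.03,c).astype(np.float32));print(ce[i],r)
cv2.imwrite("pics/w12c.png",cv2.resize(im[20:130,150:320],None,fx=4.5,fy=4.5,interpolation=cv2.INTER_CUBIC))
cv2.imwrite("pics/top1.png",manip.get_image("top")[:,:,::-1])
```

```text
w1 black ((-59.083030700683594, 69.076416015625), (22.00625991821289, 45.64013671875), 10.730913162231445)
w12 black ((-59.04650115966797, 69.47093200683594), (24.08810806274414, 40.71115493774414), 10.972013473510742)
[247.77839217  72.62951935] ((36.07658386230469, 79.65048217773438), (90.4699935913086, 38.10771560668945), 89.770263671875)
[376.3547619  265.36428571] ((-162.78713989257812, -51.294715881347656), (36.93705749511719, 19.418033599853516), 40.32509231567383)
```

View pics/w12c.png

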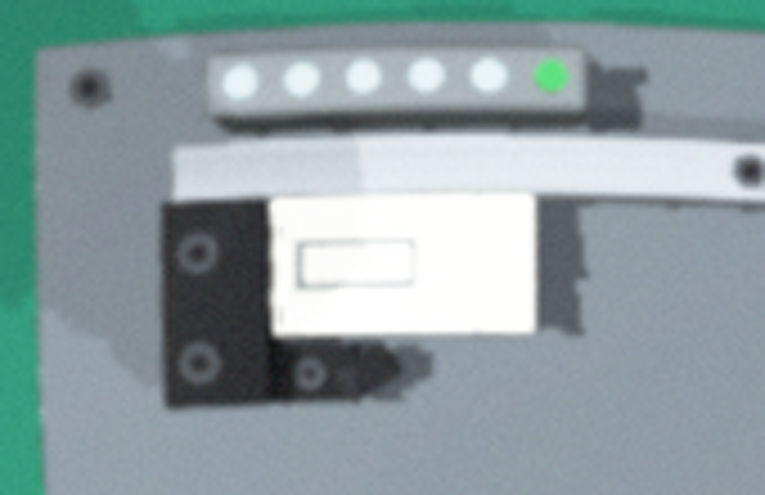

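View pics/top1.png

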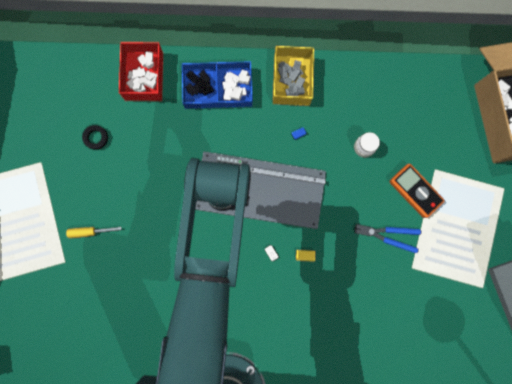

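Run:
```python
from h import *
a=np.radians(-7.85);ex=np.array([np.cos(a),np.sin(a)]);ey=np.array([-ex[1],ex[0]])
c=np.load("w12.npy",allow_pickle=True).item()
q=np.array([[268,198],[272,336],[536,333],[537,194]])/4.5+[150-.4,20-.4]
P=onplane("wrist",q,.03,c)[:,:2]-[.5669,-.0816];F=np.c_[P@ex,P@ey]*1000;print(F.round(1),F.mean(0))
print(manip.sign_off())
```

```text
[[ 44.5 125.6]
 [ 16.6 125.1]
 [ 16.5  72.9]
 [ 44.5  72.8]] [30.54365457 99.10693444]
the job is handed in; nothing more can be done
None
```

The white housing is in the corner nest: flat against the rail, nose on the end stop. The job is handed in at about 20 s of the 51 s allowed.

- **What I did:** With the jaws shut, I pushed the housing against the rail right where it lay, with about 5 N. I backed the finger off, moved the contact point towards the tail, and dragged the housing about 179 mm along the rail at 5–7 N into the nest. Then I withdrew the finger straight back and up.
- **Housing position:** In the last wrist view it measures (30.5, 99.1) mm in the fixture frame, against a home of (31, 99). It was square to about 0.2° in the last fit before I withdrew.
- **Nose on the stop:** The housing stayed put while the finger slid another 0.8 mm, so I take it to be on the stop. The force along the rail did not clearly rise there (1–2 N), so that rests on the pictures and the slip.
- **Rest of the bench:** The black housing is where it was, to within about 0.5 mm. The other items look unmoved in the last top view. The arm is clear, with the force near zero.
- **A check that failed:** My automatic housing fit found nothing in the last picture, because the housing merged with the bright rail. I read its corners from a crop instead.

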